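Pack the two calibration weights and snap their case shut

ROBOT

A 7-joint arm with a two-finger parallel gripper is mounted at the origin on a cart in front of the work surface, level with it; the furniture and walls round the work are solid. World frame = base frame: x ahead of the robot, y to its left, z up, the work surface at z = 0. Lengths are in mm, angles in rad, forces in N, time in s.
With the tool pointing down it reaches from about 400 to 875 mm from the base axis. Payload 4.4 kg.
Tool frame: the origin (TCP) lies at the very end of the fingers, on their centre line; the grasp point (between the pads) lies 19 mm behind it; z points along the fingers, y is the direction in which the jaws open and shut (so a half turn about z gives the same grasp; the last joint's range is limited). The gripper opens to 85 mm and grips with 20 to 120 N. Pads are 22 mm wide; open, the fingers measure 114 mm over their backs; the gripper's body (76 mm by 85 mm) begins 54 mm behind the grasp point. The pads swing forward as they close: fully open they stand 13 mm farther back than shut.
Start: joints at [-1.271, 0.628, 0.038, 1.517, -0.027, 0.996, -0.02], TCP at [232.48, 607.018, 231.313] pointing down, gripper open.
Joint ranges: [-3.06, 3.06], [-0.37, 2.12], [-1.25, 1.32], [0.18, 2.47], [-1.1, 4.24], [0.23, 1.98], [-2.94, 2.94]. Speed limits (rad/s): [2.57, 2.57, 3.14, 3.14, 3.14, 3.14, 3.14].

INTERFACE

Orientations are given as [roll, pitch, yaw] about the fixed x, y, z axes, in that order (R = Rz(yaw) Ry(pitch) Rx(roll)).
In Python, from cell import ctrl, eyes gives the robot as it stands.
- The arm moves only by the tool move_arm, never from a script. Its argument "increments" is a list of rows, each a list of 6 numbers: the shift along the tool's x, y, z in cm, then the turn, a rotation vector about the tool's x, y, z in degrees. In form: [[x, y, z, wx, wy, wz], ...]. A call has 1 to 20 rows; each row is the pose to reach, as a shift and turn from the pose commanded when the call began, along the tool's axes at that moment; what a row does not reach only later rows make up. A row lasts 1/10 s, in which the tool goes at most 50 mm and 8.59 degrees, less where a joint would pass 70% of its speed; a pose out of reach is approached as far as the arm can. A call with a gripper value outside its range is refused whole. "grip" is the opening, from -1 (shut) to 1 (fully open), set as the call begins (left out, the last holds). The fingers move at their own pace and stop on an object; the grip force is fixed at half the most. Time passes only in rows, so rows that repeat a pose let the fingers close. It gives the time, the measured TCP pose, the force and the opening at its end, in the units of the state.
- ctrl.read_state(): the state, without advancing time (a new reading comes with each control period).
- eyes.get_image(name): name is "side" or "top"; returns the picture (420x560x3 uint8, red, green, blue); there is no depth.
- eyes.calibration(name): a dict with "fx", "fy", "cx", "cy" (pixels), "dist" ([k1, k2, p1, p2, k3] as OpenCV has them; the pictures are not rectified), "pose" (4x4, takes a point from camera to world coordinates). Camera axes: x right, y up, looking along -z (the intrinsics and any distortion apply to the point x, -y, -z); pixel columns grow to the right and rows downward; lengths in mm; the calibration is good to about 2 mm. A picture is of the moment at which its call begins. calibration takes no time and is no camera call.
- ctrl.finish_job(): hands the job in, once; it reports no verdict.
The state is a dict: "clock": time; "qpos": joint angles; "qd": joint speeds; "tau": joint torques, N m; "eef_pos": TCP position; "tool_rot": TCP orientation; "force": force on the tool from outside, world axes, zero at the start; "torque": the same for the moment, N m; "width": finger opening in mm.
Only numpy, scipy, OpenCV 4.12 (cv2) and the standard library are available. Lean on these libraries where they do the work, as an engineer would, in place of code of your own. Each camera call takes 0.05 s, during which the arm holds its last target. There are 200 camera calls.

TASK

Put the two brass calibration weights away in their open case, each standing upright in the pocket of its own size (the larger weight in the larger pocket). Then swing the blue lid over and press its front edge down past the spring catch until the lid is fully shut. Leave the glass weighing bottle, the USB stick and the tweezers where they are.

Things in the scene. Friction and masses are not known exactly. Their poses are not given: they have to be found in the camera images.
- case: Grey plastic case fixed to the worktop, 90 mm (its x) by 130 mm (its y), rim 30 mm high. Origin: centre of its underside; +x points to the hinge, away from the robot, z up. Two round pockets in its top. A spring catch, a steel tongue 22 mm wide with its top 44 mm above the worktop, stands in the middle of the front, 53 mm from the centre.
- pocket_large (a point): Centre of the floor of the larger pocket, 29 mm in diameter, 8 mm deep, at (-8, +30, 22) mm in the case's frame.
- pocket_small (a point): Centre of the floor of the smaller pocket, 25 mm in diameter, 8 mm deep, at (-8, -30, 22) mm in the case's frame.
- lid (a joint): Angle of the blue lid: 0 = fully shut, grows as it opens, up to 2.45 rad; at the start it leans open beyond upright. The stiff hinge holds it where it is left; near 0.08 rad it meets the spring catch, and it takes about 8 N downward at the front edge to snap past (at about 0.04 rad) to 0.
- lid_hinge (a point): Middle of the hinge line, on the far rim of the case: (45, 0, 30) mm in the case's frame. Hinge axis = the case's y axis.
- lid_edge (a point): Middle of the lid's free edge, on its outer (top) face. The lid is a tray 90 mm long (hinge to free edge), 130 mm wide, 31 mm deep, walls 3 mm; shut, this point is 90 mm in front of the hinge and 31 mm above it. A thumb lip 34 mm wide sticks out 7 mm from the front wall, 4 mm below the outer face.
- weight_1: Larger brass weight with a knob, 21 mm in diameter, 33 mm high, 100 g. Origin: centre of its underside, z up. The cylindrical body is about 20 mm high, the rest tapers to the knob; gripped with the fingertips 9 mm above its underside the fingers stay clear of the pocket's rim.
- weight_2: Smaller brass weight with a knob, 17 mm in diameter, 27 mm high, 50 g. Origin: centre of its underside, z up. The cylindrical body is about 16 mm high; gripped with the fingertips 9 mm above its underside the fingers stay clear of the pocket's rim.
- weighing_bottle: Glass weighing bottle with stopper, 41 mm in diameter, 45 mm high, bystander. Origin: centre of its underside.
- usb_stick: Blue USB stick lying flat, 18 x 50 x 8 mm, bystander. Origin: centre of its underside.
- tweezers: Steel tweezers lying flat, 14 x 126 x 9 mm, bystander. Origin: centre of the underside.

How it is judged:
By the outcome, as a careful person would: the job done as asked, in the order asked, and still so for the second after the job is handed in, with the robot touching nothing.
It also fails if it takes over 67 s, if anything falls off the work surface, if the arm or the gripper's body presses on something with over 40 N, if the wrist force passes 120 N, or if a joint passes its speed limit or range.

## Working session

There is one attempt and no reset: what is moved stays moved. The work goes in short steps, Python scripts to look and compute and a tool call to move; the robot and the scene stay as the last step left them, time stands still between calls to the robot, and variables do not carry over. Pictures are saved under pics/ and viewed, about 8 in all and at most 12, crops included, and the job is handed in when it is done.

Besides the shell and the picture viewer there is one more tool, called after "Request:" as name(argument=value, ...), one argument or row to a line, values as JSON. move_arm: Moves the arm, as the interface text tells. Its arguments: {"type":"object","properties":{"increments":{"type":"array","items":{"type":"array","items":{"type":"number"}}},"grip":{"type":"number"}},"required":["increments"]}

```bash
ls; mkdir -p pics
python3 - <<'E'
from cell import ctrl, eyes
import cv2,numpy as np
s=ctrl.read_state(); print(s)
for n in("side","top"):
    c=eyes.calibration(n); print(n,{k:np.round(v,3).tolist() for k,v in c.items()})
    cv2.imwrite(f"pics/{n}0.png",eyes.get_image(n)[:,:,::-1])
E
```

```text
pics
{'clock': 0.0, 'qpos': array([-1.27078923,  0.62934856,  0.0384216 ,  1.51837893, -0.02700263,
        0.99631349, -0.020025  ]), 'qd': array([-7.75117849e-05,  1.90127403e-03, -4.19660093e-04,  7.15229941e-04,
        1.10551621e-03, -4.79974415e-04, -6.52637426e-04]), 'tau': array([-3.95297238e-04, -5.63402259e+01,  1.22680563e+00, -1.93444973e+01,
        1.11456175e-02,  1.07161907e-02, -2.33818434e-05]), 'eef_pos': array([232.24056163, 606.41257841, 230.38365966]), 'tool_rot': array([-3.13966169e+00,  1.18793508e-05,  2.77577536e+00]), 'force': array([ 0.01097659, -0.13430477, -0.71308514]), 'torque': array([-0.00034095, -0.01733802,  0.00481576]), 'width': 85.42921610684124}
side {'fx': 524.153, 'fy': 524.153, 'cx': 279.358, 'cy': 207.795, 'dist': [-0.083, 0.0, 0.0, 0.0, 0.0], 'pose': [[-0.994, 0.035, -0.107, 319.579], [-0.112, -0.432, 0.895, 1266.661], [-0.015, 0.901, 0.433, 679.692], [0.0, 0.0, 0.0, 1.0]]}
top {'fx': 533.504, 'fy': 533.504, 'cx': 283.687, 'cy': 204.885, 'dist': [-0.099, 0.0, 0.0, 0.0, 0.0], 'pose': [[0.018, 0.992, -0.123, 274.802], [-1.0, 0.019, 0.007, 47.989], [0.01, 0.123, 0.992, 1526.791], [0.0, 0.0, 0.0, 1.0]]}
```

View pics/top0.png

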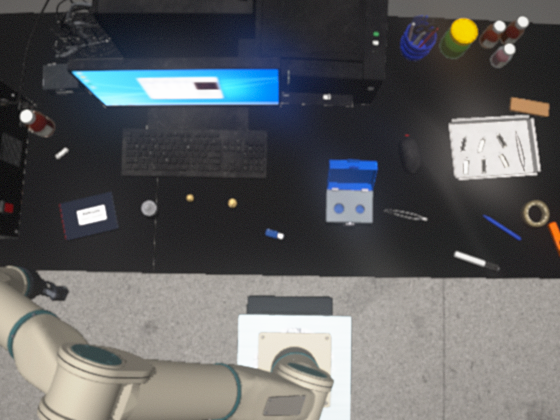

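View pics/side0.png

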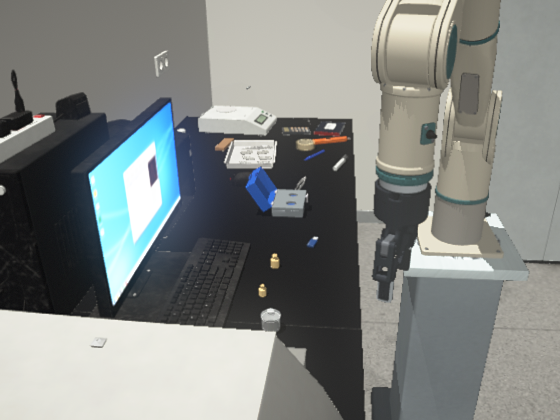

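```bash
cat > h.py <<'E'
from cell import ctrl, eyes
import cv2,numpy as np
def ray(n,uv):
    c=eyes.calibration(n);K=np.array([[c['fx'],0,c['cx']],[0,c['fy'],c['cy']],[0,0,1.]])
    p=cv2.undistortPoints(np.array(uv,float).reshape(-1,1,2),K,np.array(c['dist'],float)).reshape(-1,2)
    P=np.array(c['pose']);d=np.c_[p[:,0],-p[:,1],-np.ones(len(p))]@P[:3,:3].T
    return P[:3,3],d
def onz(n,uv,z):
    o,d=ray(n,uv);return o+d*((z-o[2])/d[:,2])[:,None]
def tri(ut,us):
    A=[];b=[]
    for n,u in(("top",ut),("side",us)):
        o,d=ray(n,[u]);d=d[0]/np.linalg.norm(d[0]);M=np.eye(3)-np.outer(d,d);A.append(M);b.append(M@o)
    x=np.linalg.solve(sum(A),sum(b));return x,[np.linalg.norm(M@x-c) for M,c in zip(A,b)]
def blobs(img,lo,hi,box,amin=6):
    x0,y0,x1,y1=box;hsv=cv2.cvtColor(img[y0:y1,x0:x1],cv2.COLOR_RGB2HSV)
    m=cv2.inRange(hsv,np.array(lo),np.array(hi));n,l,s,c=cv2.connectedComponentsWithStats(m)
    return [(c[i]+[x0,y0],s[i]+[x0,y0,0,0,0]) for i in range(1,n) if s[i][4]>=amin]
E
python3 - <<'E'
from h import *
np.set_printoptions(precision=1,suppress=True)
t=cv2.imread("pics/top0.png")[:,:,::-1].copy();s=cv2.imread("pics/side0.png")[:,:,::-1].copy()
for nm,im,box in(("top",t,(170,180,250,220)),("side",s,(240,240,300,300))):
    for c,st in blobs(im,(8,60,60),(35,255,255),box): print(nm,c,st,"z15:",onz(nm,[c],15))
print("pockets/blue top",[(c,st,onz("top",[c],25)) for c,st in blobs(t,(95,70,40),(130,255,255),(315,150,390,235))])
g=blobs(t,(0,0,90),(180,70,255),(315,180,390,235),30);print("grey",g)
a=cv2.resize(t[150:235,315:445],None,fx=5,fy=5,interpolation=cv2.INTER_CUBIC)
b=cv2.resize(s[160:225,235:320],None,fx=5,fy=5,interpolation=cv2.INTER_CUBIC)
w=max(a.shape[1],b.shape[1]);
o=np.zeros((425,w,3),np.uint8);o[:]=0;o[:,:650]=a
cv2.imwrite("pics/c1.png",o[:,:,::-1])
cv2.imwrite("pics/c2.png",cv2.resize(s[160:340,235:325],None,fx=3.3,fy=3.3,interpolation=cv2.INTER_CUBIC)[:,:,::-1])
E
```

```text
top [189.5 197.4] [186 194   8   8  58] z15: [[478.7 307.1  15. ]]
top [231.9 202.6] [227 198  11  10  84] z15: [[466.1 185.   15. ]]
side [274.4 261. ] [270 253  10  16 135] z15: [[463.1 189.6  15. ]]
side [262.  290.4] [258 283   9  15 107] z15: [[475.6 315.4  15. ]]
pockets/blue top [(array([349.1, 172.3]), array([ 315,  150,   64,   41, 1734]), array([[ 558.7, -148.8,   25. ]])), (array([332.9, 152.9]), array([332, 150,   4,   7,  15]), array([[ 614.5, -101.8,   25. ]])), (array([337.8, 153.2]), array([336, 151,   5,   6,  13]), array([[ 614.2, -116. ,   25. ]])), (array([338.5, 208.3]), array([334, 204,  10,  10,  75]), array([[ 454.2, -118.7,   25. ]])), (array([359.5, 208.8]), array([356, 205,   8,   9,  57]), array([[ 454.1, -178.8,   25. ]]))]
grey [(array([349.1, 205.9]), array([ 326,  188,   48,   38, 1447]))]
```

View pics/c1.png

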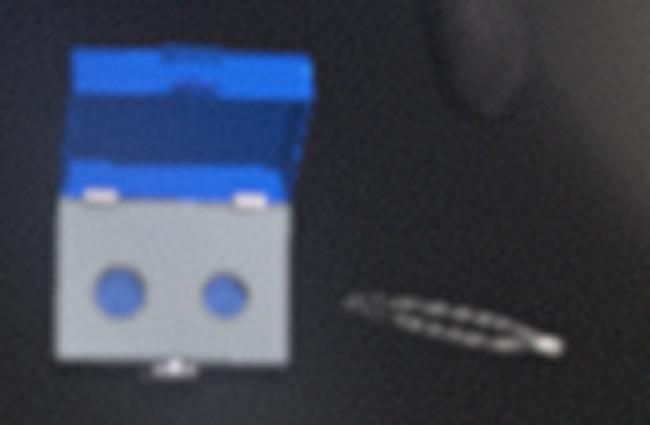

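Run:
```python
from h import *
from scipy.optimize import brentq
np.set_printoptions(precision=1,suppress=True)
print(tri((231.9,202.6),(274.4,261)),tri((189.5,197.4),(262,290.4)))
t=cv2.imread("pics/top0.png")[:,:,::-1].copy()
hsv=cv2.cvtColor(t,cv2.COLOR_RGB2HSV)
m=cv2.inRange(hsv,(0,0,90),(180,70,255));m[:189]=0;m[223:]=0;m[:,:322]=0;m[:,378:]=0
m=cv2.morphologyEx(m,cv2.MORPH_CLOSE,np.ones((13,13)));m=cv2.morphologyEx(m,cv2.MORPH_OPEN,np.ones((9,9)))
c=max(cv2.findContours(m,0,2)[0],key=cv2.contourArea);r=cv2.minAreaRect(c);b=cv2.boxPoints(r)
P=onz("top",b,30);print("rim corners",b,P[:,:2],P.mean(0),np.linalg.norm(np.diff(P,axis=0),axis=1))
# tongue
print("tongue",onz("top",[(315+174/5,150+366/5)],44))
# lid edge (mid-lid, crop) ray vs circle about hinge
for v in (46,50,54):
    o,d=ray("top",[(315+192/5,150+v/5)]);d=d[0]
    f=lambda th:(lambda a:(lambda p:p[0]-(507+95.2*np.cos(a)))(o+d*((30+95.2*np.sin(a)-o[2])/d[2])))(np.radians(161)-th)
    th=brentq(f,.9,2.45);a=np.radians(161)-th;print("theta",th,507+95.2*np.cos(a),30+95.2*np.sin(a))
```

```text
(array([465. , 185.2,  12.4]), [np.float64(1.289534986016139), np.float64(1.2895349860161383)]) (array([478. , 307.9,  10. ]), [np.float64(1.2755483961297116), np.float64(1.275548396129652)])
rim corners [[326. 189.]
 [372. 189.]
 [372. 222.]
 [326. 222.]] [[ 508.2  -82.3]
 [ 510.9 -213.8]
 [ 416.5 -213.6]
 [ 414.1  -83.1]] [ 462.5 -148.2   30. ] [131.5  94.4 130.5]
tongue [[ 410.7 -148.7   44. ]]
theta 2.1891528121313257 584.4354417488134 85.37862729579099
theta 2.1345591075310923 581.2982504810016 89.52150851131339
theta 2.085623710604496 578.2977619358611 93.0846189093449
```

View pics/c2.png

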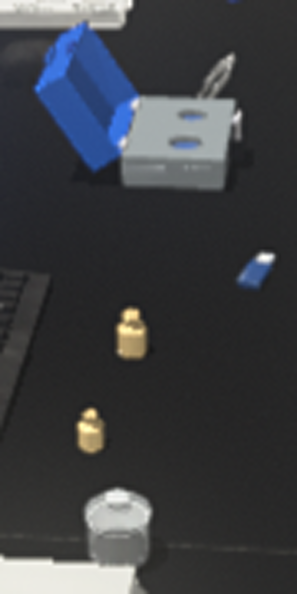

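Request:
move_arm(
  increments=[
    [-36.85,-31.07,14.0,0,0,69],
    [-36.85,-31.07,14.0,0,0,69],
    [-36.85,-31.07,14.0,0,0,69],
    [-36.85,-31.07,14.0,0,0,69],
    [-36.85,-31.07,14.0,0,0,69],
    [-36.85,-31.07,14.0,0,0,69],
    [-36.85,-31.07,14.0,0,0,69],
    [-36.85,-31.07,14.0,0,0,69],
    [-36.85,-31.07,14.0,0,0,69],
    [-36.85,-31.07,14.0,0,0,69],
    [-36.85,-31.07,14.0,0,0,69],
    [-36.85,-31.07,14.0,0,0,69],
    [-36.85,-31.07,14.0,0,0,69],
    [-36.85,-31.07,14.0,0,0,69],
    [-36.85,-31.07,14.0,0,0,69],
    [-36.85,-31.07,14.0,0,0,69],
    [-36.85,-31.07,14.0,0,0,69],
  ],
  grip=0.2,
)

```text
clock: 1.8
eef_pos: [465.3, 185.8, 91.5]
tool_rot: [3.141, -0.0, 1.573]
force: [-0.9, -1.3, 0.1]
width: 51.2
```

Run:
```python
from h import *
s=eyes.get_image("side");t=eyes.get_image("top")
a=cv2.resize(s[200:310,220:320],None,fx=4,fy=4,interpolation=cv2.INTER_CUBIC)
b=cv2.resize(t[150:260,180:280],None,fx=4,fy=4,interpolation=cv2.INTER_CUBIC)
cv2.imwrite("pics/d1.png",np.hstack([a,b])[:,:,::-1])
for c,st in blobs(s,(8,60,60),(35,255,255),(240,240,300,300)): print(c,st)
```

```text
[274.51162791 261.23255814] [270 253  10  16 129]
[261.98148148 290.37037037] [258 283   9  15 108]
```

View pics/d1.png

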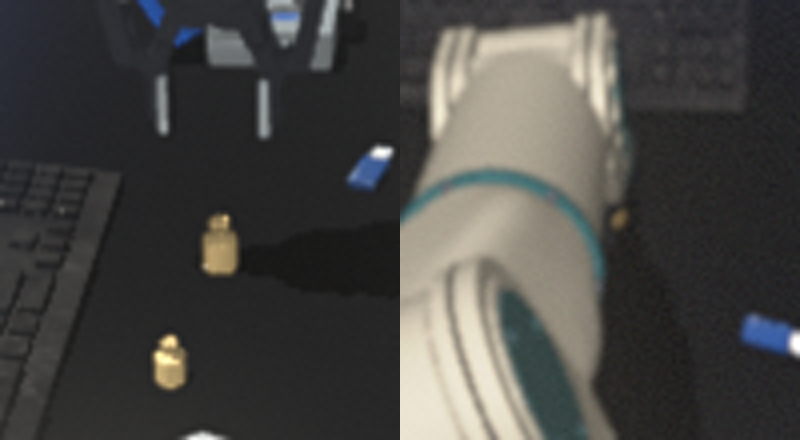

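Request:
move_arm(
  increments=[
    [0,0,4,0,0,0],
    [0,0,7,0,0,0],
    [0,0,8.2,0,0,0],
    [0,0,8.2,0,0,0],
    [0,0,8.2,0,0,0],
  ],
)

```text
clock: 2.4
eef_pos: [466.0, 185.1, 9.9]
tool_rot: [3.141, -0.0, 1.571]
force: [0.1, -0.5, 0.5]
width: 51.5
```

Request:
move_arm(
  increments=[
    [0,0,0,0,0,0],
    [0,0,0,0,0,0],
    [0,0,0,0,0,0],
    [0,0,0,0,0,0],
    [0,0,0,0,0,0],
    [0,0,0,0,0,0],
    [0,0,0,0,0,0],
  ],
  grip=-1,
)

```text
clock: 3.1
eef_pos: [466.1, 185.4, 10.7]
tool_rot: [3.14, -0.001, 1.572]
force: [-1.0, -0.1, 6.8]
width: 17.9
```

Request:
move_arm(
  increments=[
    [0,0,0,0,0,0],
    [0,0,0,0,0,0],
  ],
)

```text
clock: 3.3
eef_pos: [466.1, 185.4, 10.7]
tool_rot: [3.14, -0.001, 1.572]
force: [-1.4, 0.1, 5.8]
width: 17.9
```

Run:
```python
from h import *
s=eyes.get_image("side")
print(ctrl.read_state()['force'])
cv2.imwrite("pics/d2.png",cv2.resize(s[210:310,220:320],None,fx=5,fy=5,interpolation=cv2.INTER_CUBIC)[:,:,::-1])
```

```text
[-1.09329686  0.32549772  6.07373213]
```

View pics/d2.png

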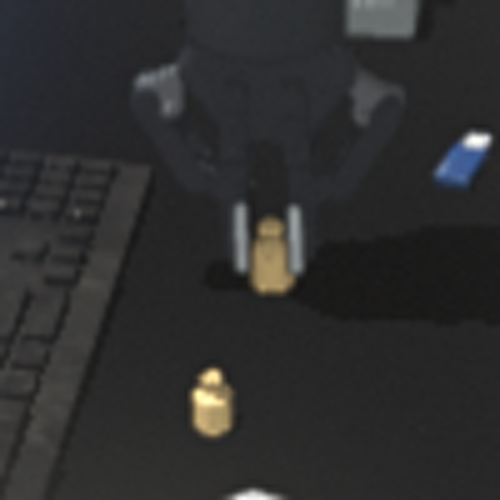

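Request:
move_arm(
  increments=[
    [0,0,-2,0,0,0],
    [0,0,-5,0,0,0],
    [0,0,-9,0,0,0],
    [-4,-0.3,-9,0,0,0],
    [-8,-0.6,-9,0,0,0],
    [-12,-0.9,-9,0,0,0],
    [-16,-1.2,-9,0,0,0],
    [-20,-1.2,-9,0,0,0],
    [-24,-1.2,-9,0,0,0],
    [-27,-1.2,-9,0,0,0],
    [-29,-1.2,-9,0,0,0],
    [-30.4,-1.2,-9,0,0,0],
    [-30.4,-1.2,-9,0,0,0],
    [-30.4,-1.2,-9,0,0,0],
    [-30.4,-1.2,-9,0,0,0],
  ],
)

```text
clock: 4.85
eef_pos: [453.7, -117.6, 99.4]
tool_rot: [-3.142, -0.001, 1.573]
force: [-0.7, -0.2, -1.2]
width: 17.8
```

Run:
```python
from h import *
s=eyes.get_image("side");t=eyes.get_image("top")
st=ctrl.read_state();print(st['eef_pos'],st['force'],st['width'])
a=cv2.resize(s[130:240,230:340],None,fx=4,fy=4,interpolation=cv2.INTER_CUBIC)
b=cv2.resize(t[150:260,300:390],None,fx=4,fy=4,interpolation=cv2.INTER_CUBIC)
cv2.imwrite("pics/d3.png",np.hstack([a,b])[:,:,::-1])
```

```text
[ 453.73210156 -117.66821595   99.35403698] [ 0.9443645  -0.77259111 -0.73829035] 17.571307137532667
```

View pics/d3.png

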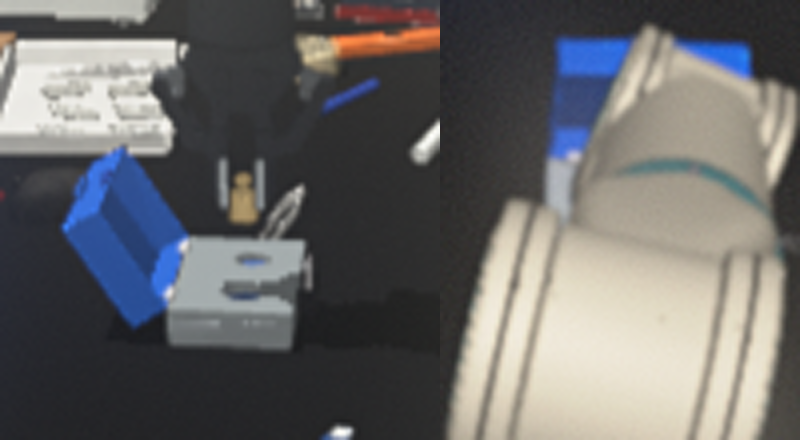

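Request:
move_arm(
  increments=[
    [-0.05,0,3,0,0,0],
    [-0.05,0,4.5,0,0,0],
    [-0.05,0,5.5,0,0,0],
    [-0.05,0,6.2,0,0,0],
    [-0.05,0,6.6,0,0,0],
    [-0.05,0,6.6,0,0,0],
    [-0.05,0,6.6,0,0,0],
  ],
)

```text
clock: 5.65
eef_pos: [454.0, -119.5, 33.7]
tool_rot: [3.141, 0.0, 1.571]
force: [-0.6, 0.9, -0.7]
width: 17.4
```

Request:
move_arm(
  increments=[
    [0,0,0.05,0,0,0],
    [0,0,0.05,0,0,0],
    [0,0,0.05,0,0,0],
    [0,0,0.05,0,0,0],
  ],
  grip=-0.2,
)

```text
clock: 6.05
eef_pos: [453.8, -119.5, 33.0]
tool_rot: [3.141, 0.0, 1.571]
force: [0.3, -0.3, -0.3]
width: 33.8
```

Request:
move_arm(
  increments=[
    [0,0,-2,0,0,0],
    [0,0,-5,0,0,0],
    [0,0,-8,0,0,0],
    [0,0,-8,0,0,0],
  ],
)

```text
clock: 6.45
eef_pos: [455.9, -120.1, 115.8]
tool_rot: [3.135, 0.001, 1.571]
force: [0.4, 0.2, -0.5]
width: 34.1
```

Request:
move_arm(
  increments=[
    [4,0.3,0,0,0,0],
    [8.5,0.6,0,0,0,0],
    [13,1,0,0,0,0],
    [17.5,1.3,0,0,0,0],
    [22,1.6,0,0,0,0],
    [26.5,2,0,0,0,0],
    [31,2.4,0,0,0,0],
    [35,2.4,0,0,0,0],
    [38.5,2.4,0,0,0,0],
    [41,2.4,1,0,0,0],
    [42.7,2.4,2,0,0,0],
    [42.7,2.4,3,0,0,0],
    [42.7,2.4,3,0,0,0],
    [42.7,2.4,3,0,0,0],
  ],
  grip=0.2,
)

```text
clock: 7.85
eef_pos: [477.5, 305.0, 82.4]
tool_rot: [-3.141, 0.002, 1.569]
force: [0.0, -0.8, -0.7]
width: 51.3
```

Run:
```python
from h import *
np.set_printoptions(precision=1,suppress=True)
s=eyes.get_image("side");t=eyes.get_image("top")
st=ctrl.read_state();print(st['eef_pos'],st['force'],st['width'])
for c,q in blobs(t,(8,60,60),(35,255,255),(315,190,390,235)): print("top",c,q,onz("top",[c],38))
a=cv2.resize(s[160:310,225:325],None,fx=4,fy=4,interpolation=cv2.INTER_CUBIC)
b=cv2.resize(t[150:235,315:395],None,fx=4,fy=4,interpolation=cv2.INTER_CUBIC)
o=np.zeros((600,720,3),np.uint8);o[:,:400]=a;o[:340,400:]=b
cv2.imwrite("pics/d4.png",o[:,:,::-1])
```

```text
[478.  305.7  83.1] [1.3 0.2 0.1] 51.15230926563218
top [339.5 207.4] [336 204   8   8  45] [[ 455.4 -120.2   38. ]]
```

View pics/d4.png

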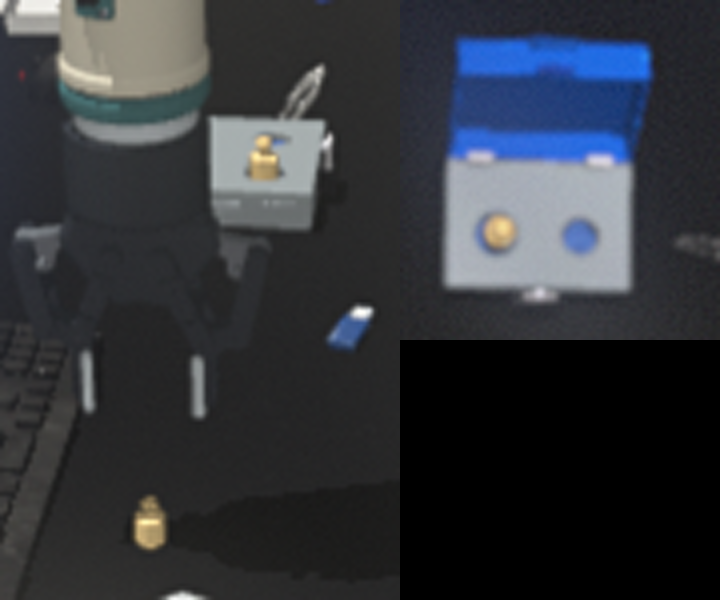

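Request:
move_arm(
  increments=[
    [0.15,0.05,4,0,0,0],
    [0.15,0.05,6.5,0,0,0],
    [0.15,0.05,7.35,0,0,0],
    [0.15,0.05,7.35,0,0,0],
    [0.15,0.05,7.35,0,0,0],
  ],
)

```text
clock: 8.45
eef_pos: [478.8, 308.9, 10.4]
tool_rot: [3.14, -0.001, 1.571]
force: [0.1, -1.0, 0.9]
width: 51.4
```

Request:
move_arm(
  increments=[
    [0,0,0,0,0,0],
    [0,0,0,0,0,0],
    [0,0,0,0,0,0],
    [0,0,0,0,0,0],
    [0,0,0,0,0,0],
    [0,0,0,0,0,0],
    [0,0,0,0,0,0],
    [0,0,0,0,0,0],
  ],
  grip=-1,
)

```text
clock: 9.25
eef_pos: [478.5, 309.6, 10.6]
tool_rot: [3.14, -0.001, 1.572]
force: [-0.5, 0.4, 5.7]
width: 12.8
```

Request:
move_arm(
  increments=[
    [0,0,-2,0,0,0],
    [0,0,-5,0,0,0],
    [0,0,-9,0,0,0],
    [-4,-0.3,-9,0,0,0],
    [-8.5,-0.6,-9,0,0,0],
    [-13,-0.9,-9,0,0,0],
    [-17.5,-1.2,-9,0,0,0],
    [-22,-1.5,-9,0,0,0],
    [-26.5,-1.8,-9,0,0,0],
    [-31,-2.1,-9,0,0,0],
    [-35.5,-2.45,-9,0,0,0],
    [-40,-2.45,-9,0,0,0],
    [-44,-2.45,-9,0,0,0],
    [-47,-2.45,-9,0,0,0],
    [-48.7,-2.45,-9,0,0,0],
    [-48.7,-2.45,-9,0,0,0],
    [-48.7,-2.45,-9,0,0,0],
    [-48.7,-2.45,-9,0,0,0],
    [-48.7,-2.45,-9,0,0,0],
  ],
)

```text
clock: 11.15
eef_pos: [453.9, -176.3, 99.3]
tool_rot: [-3.141, -0.001, 1.574]
force: [0.2, -0.6, -0.4]
width: 13.4
```

Run:
```python
from h import *
s=eyes.get_image("side")
st=ctrl.read_state();print(st['eef_pos'],st['force'],st['width'],st['qpos'])
cv2.imwrite("pics/d5.png",cv2.resize(s[130:240,230:340],None,fx=5,fy=5,interpolation=cv2.INTER_CUBIC)[:,:,::-1])
```

```text
[ 453.87618032 -176.54905063   99.30573954] [ 0.10619976 -0.8234591  -0.51315937] 12.942531213481931 [ 0.21584062  0.61791389  0.14349118  2.08552289 -0.19252862  0.45065607
  0.50969439]
```

View pics/d5.png

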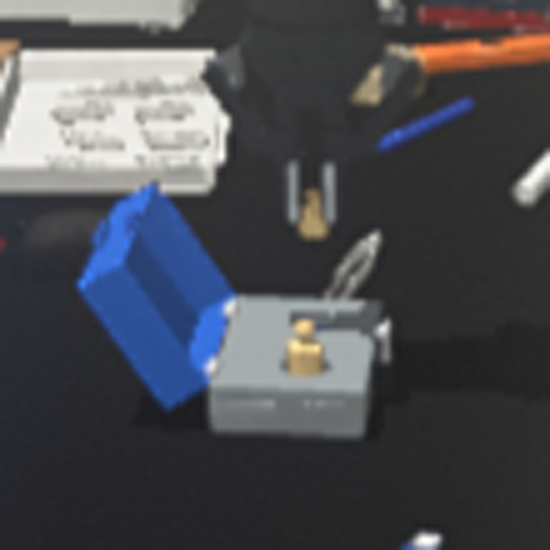

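Request:
move_arm(
  increments=[
    [0,0,3,0,0,0],
    [0,0,4.5,0,0,0],
    [0,0,5.5,0,0,0],
    [0,0,6.2,0,0,0],
    [0,0,6.6,0,0,0],
    [0,0,6.6,0,0,0],
    [0,0,6.6,0,0,0],
  ],
)

```text
clock: 11.9
eef_pos: [454.0, -178.1, 33.7]
tool_rot: [3.141, 0.0, 1.572]
force: [0.4, -0.5, -0.9]
width: 13.0
```

Request:
move_arm(
  increments=[
    [0,0,0.05,0,0,0],
    [0,0,0.05,0,0,0],
    [0,0,0.05,0,0,0],
    [0,0,0.05,0,0,0],
  ],
  grip=-0.25,
)

```text
clock: 12.3
eef_pos: [453.8, -178.0, 33.0]
tool_rot: [3.141, 0.0, 1.571]
force: [0.0, 0.4, -0.1]
width: 32.2
```

Request:
move_arm(
  increments=[
    [0,0,-2,0,0,0],
    [0,0,-5,0,0,0],
    [0,0,-9,0,0,0],
    [0,0,-13,0,0,0],
    [4,0,-16,0,0,0],
    [9,0,-18,0,0,0],
    [13,0,-18,0,0,0],
    [17,0,-18,0,0,0],
    [20,0,-18,0,0,0],
    [20,0,-18,0,0,0],
    [20,0,-18,0,0,0],
  ],
)

```text
clock: 13.4
eef_pos: [453.4, 22.3, 212.8]
tool_rot: [-3.142, 0.0, 1.573]
force: [0.6, -0.8, 0.8]
width: 32.1
```

Run:
```python
from h import *
np.set_printoptions(precision=1,suppress=True)
s=eyes.get_image("side");t=eyes.get_image("top")
st=ctrl.read_state();print(st['eef_pos'],st['force'],st['width'])
for c,q in blobs(t,(8,60,60),(35,255,255),(315,190,390,235)): print("top",c,q,onz("top",[c],38))
for c,q in blobs(s,(8,60,60),(35,255,255),(270,180,310,225)): print("side",c,q)
b=cv2.resize(t[140:240,300:400],None,fx=4,fy=4,interpolation=cv2.INTER_CUBIC)
a=cv2.resize(s[150:250,230:330],None,fx=4,fy=4,interpolation=cv2.INTER_CUBIC)
cv2.imwrite("pics/d6.png",np.hstack([a,b])[:,:,::-1])
```

```text
[453.5  20.7 212.8] [ 0.  -1.   0.8] 31.749370214497535
top [339.5 207.5] [336 204   8   8  44] [[ 455.2 -120.1   38. ]]
top [360.7 207.8] [358 205   6   6  26] [[ 455.5 -180.2   38. ]]
side [291.1 196.6] [288 187   8  18  85]
```

View pics/d6.png

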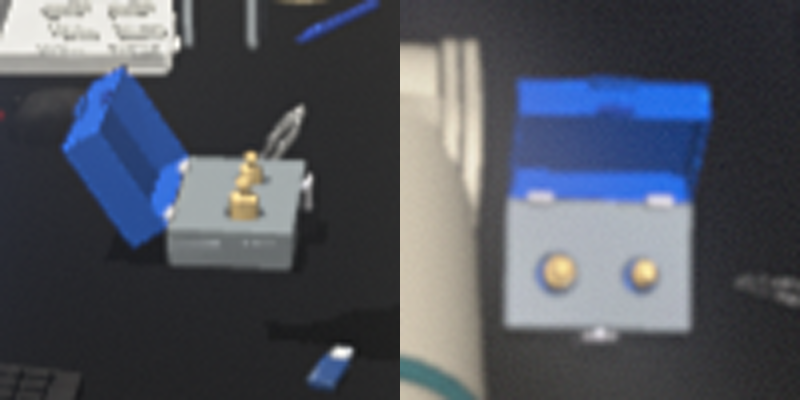

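Request:
move_arm(
  increments=[
    [-2,4,0,0,0,0],
    [-5,8,0,0,0,0],
    [-9,12,0,0,0,0],
    [-13,15,0,0,0,0],
    [-16,17,0,0,0,0],
    [-17,17,0,0,0,0],
    [-17,17,3,0,0,0],
    [-17,17,7,0,0,0],
    [-17,17,10,0,0,0],
    [-17,17,12.5,0,0,0],
    [-17,17,13.3,0,0,0],
    [-17,17,13.3,0,0,0],
    [-17,17,13.3,0,0,0],
  ],
  grip=-1,
)

```text
clock: 14.8
eef_pos: [624.2, -148.6, 80.9]
tool_rot: [3.14, 0.001, 1.571]
force: [0.7, 0.4, -0.1]
width: 0.2
```

Request:
move_arm(
  increments=[
    [0,-1,0,0,0,0],
    [0,-2,-0.3,0,0,0],
    [0,-3,-0.8,0,0,0],
    [0,-4,-1.3,0,0,0],
    [0,-5,-1.8,0,0,0],
    [0,-6,-2.2,0,0,0],
    [0,-7.1,-2.4,0,0,0],
    [0,-7.1,-2.4,0,0,0],
  ],
)

```text
clock: 15.6
eef_pos: [558.1, -148.3, 108.8]
tool_rot: [3.127, 0.002, 1.572]
force: [6.4, 1.4, 13.4]
width: 0.2
```

Request:
move_arm(
  increments=[
    [0,-1,-0.4,0,0,0],
    [0,-2,-0.6,0,0,0],
    [0,-3,-0.6,0,0,0],
    [0,-4.2,-0.5,0,0,0],
    [0,-5.2,-0.2,0,0,0],
    [0,-6.2,0.1,0,0,0],
    [0,-6.2,0.1,0,0,0],
  ],
)

```text
clock: 16.3
eef_pos: [491.3, -148.5, 108.0]
tool_rot: [3.135, 0.001, 1.571]
force: [1.6, -0.2, 1.0]
width: -0.0
```

Run:
```python
from h import *
s=eyes.get_image("side")
st=ctrl.read_state();print(st['eef_pos'],st['force'])
cv2.imwrite("pics/d7.png",cv2.resize(s[120:240,230:340],None,fx=4,fy=4,interpolation=cv2.INTER_CUBIC)[:,:,::-1])
```

```text
[ 491.03467923 -148.31252989  106.29956917] [-0.14765151 -0.21028769  0.84621724]
```

View pics/d7.png

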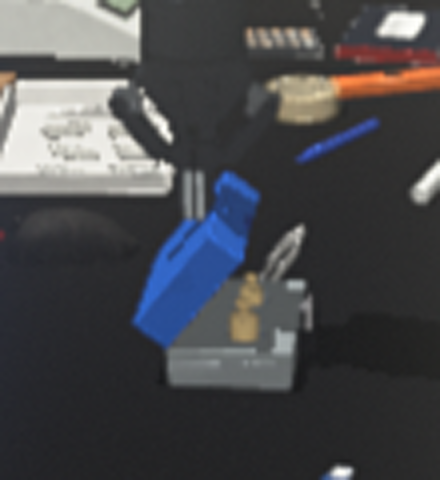

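Request:
move_arm(
  increments=[
    [0,-1,0.6,0,0,0],
    [0,-1.9,1.2,0,0,0],
    [0,-2.8,1.9,0,0,0],
    [0,-3.7,2.5,0,0,0],
    [0,-4.6,3.0,0,0,0],
    [0,-5.1,3.4,0,0,0],
    [0,-5.1,3.4,0,0,0],
  ],
)

```text
clock: 17.05
eef_pos: [438.0, -147.8, 68.2]
tool_rot: [-3.139, -0.001, 1.571]
force: [-0.7, 0.2, 0.4]
width: 0.2
```

Request:
move_arm(
  increments=[
    [0,0,0.3,0,0,0],
    [0,0,0.5,0,0,0],
    [0,0,0.7,0,0,0],
    [0,0,0.7,0,0,0],
  ],
)

```text
clock: 17.45
eef_pos: [440.0, -148.0, 61.7]
tool_rot: [3.141, 0.0, 1.571]
force: [-0.4, 0.1, 0.7]
width: 0.1
```

Request:
move_arm(
  increments=[
    [0,0,0.1,0,0,0],
    [0,0,0.2,0,0,0],
    [0,0,0.3,0,0,0],
    [0,0,0.3,0,0,0],
  ],
)

```text
clock: 17.85
eef_pos: [440.5, -148.1, 60.5]
tool_rot: [3.139, 0.0, 1.571]
force: [-2.8, 2.0, 22.7]
width: 0.3
```

Request:
move_arm(
  increments=[
    [0,0,0.1,0,0,0],
    [0,0,0.1,0,0,0],
    [0,0,0.1,0,0,0],
  ],
)

```text
clock: 18.15
eef_pos: [440.5, -148.1, 60.3]
tool_rot: [3.139, 0.0, 1.571]
force: [-3.6, 1.8, 32.8]
width: -0.0
```

Request:
move_arm(
  increments=[
    [0,0,-2,0,0,0],
    [0,0,-6,0,0,0],
    [4,0,-10,0,0,0],
    [8,0,-14,0,0,0],
    [13,0,-15,0,0,0],
    [18,0,-15,0,0,0],
    [22,0,-15,0,0,0],
    [24,0,-15,0,0,0],
    [24,0,-15,0,0,0],
    [24,0,-15,0,0,0],
  ],
)

```text
clock: 19.15
eef_pos: [439.6, 92.0, 207.8]
tool_rot: [3.141, 0.0, 1.573]
force: [1.1, -0.1, 0.1]
width: 0.0
```

Run:
```python
from h import *
np.set_printoptions(precision=1,suppress=True)
s=eyes.get_image("side");t=eyes.get_image("top")
st=ctrl.read_state();print(st['eef_pos'],st['force'])
for n,im,box in(("top",t,(315,160,390,235)),("side",s,(240,150,320,230))):
  for c,q in blobs(im,(100,120,40),(130,255,255),box,40): print(n,c,q)
b=cv2.resize(t[140:240,300:400],None,fx=4,fy=4,interpolation=cv2.INTER_CUBIC)
a=cv2.resize(s[165:240,250:325],None,fx=5.34,fy=5.34,interpolation=cv2.INTER_CUBIC)[:400,:400]
cv2.imwrite("pics/d8.png",np.hstack([a,b])[:,:,::-1])
```

```text
[439.6  90.6 207.8] [ 0.7 -1.1 -0.8]
top [351.  205.6] [ 326  177   50   55 2084]
side [311.6 155.7] [304 151  16  10  51]
side [288.8 193.5] [271 180  37  28 903]
```

View pics/d8.png

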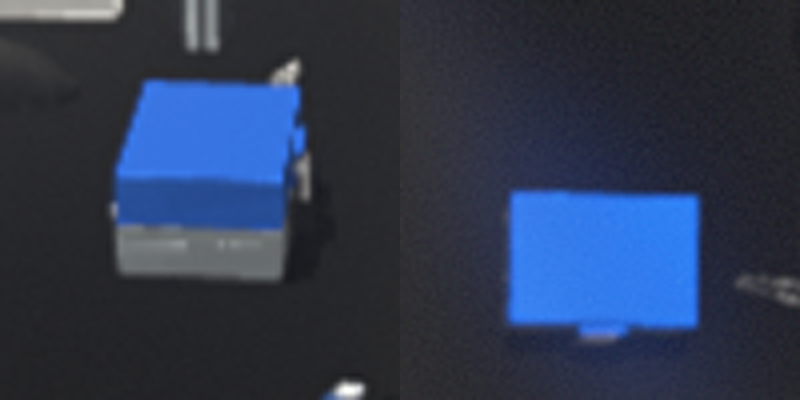

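```bash
python3 -c "
from cell import ctrl
print(ctrl.finish_job())"
```

```text
the job is handed in; nothing more can be done
None
```

Both weights are in their own pockets and the lid is shut past the catch. I handed the job in at about 19 s on the robot's clock.

- **Weights:** I placed the larger weight first, then the smaller. A picture before closing showed both standing upright in the right pockets. They sat about 1–2 mm off my estimate of the pocket centres, within the clearance.
- **Lid:** I drew it over from behind with the closed fingertips and pressed it down near its front edge. It stopped hard at z ≈ 60.3 mm under 33 N. Shut, the lid's top should be at 61 mm; still held at the catch, it would have been about 64 mm. The last pictures show the lid level with the case rim.
- **Other things:** The arm never went near the bottle, the USB stick or the tweezers. I didn't measure their final positions. In the last crops the stick and tweezers, both cut off at the edge, looked unmoved, but the bottle was not in those crops.
- **One disagreement:** The finger widths when gripping read about 4 mm under the weights' diameters (17.9 and 12.8 mm, against 21 and 17 mm). Pictures showed both weights held upright, so I carried on.

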